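# Rock the heavy onion tub to roll onions into the tray

## Task

Slide the green tray up in front of the heavy blue tub, then rock the tub forward on its front base edge by its steel bar handle so that both onions roll out over the lip into the tray, and rock it back to stand flat. Do not lift or drag the tub, do not let it fall over, do not touch the onions with the gripper, and leave the tray flat on the platform and the other kitchen things where they are.

Things in the scene. Friction and masses are not known exactly. Their poses are not given: they have to be found in the camera images.
- tub_handle (a point): Middle of the tub's handle: a level steel bar 14 mm thick, 195 mm above the platform, over the tub's rear wall, along its own y; 105 mm of it is free between its two posts, with 50 mm of free space below it. It can turn in the fingers. Axes as the tub: x from the front (pouring side) to the rear, z up. From here the base edge lies 136 mm to the front and 195 mm down.
- tub_edge (a point): Middle of the tub's front lower edge on the platform, 160 mm long along its own y: the edge that the tub rocks on. Axes as the tub (x to the rear, z up). To clear the leaning front wall and still catch under the lip, a tray with 40 mm walls needs its near wall some 50 to 70 mm in front of this edge.
- tub_lip (a point): Middle of the tub's pouring lip, 150 mm wide, 130 mm above the base and 20 mm in front of the base edge; axes as the tub. With the tub rocked forward 52 degrees it is about 115 mm in front of the base edge and 64 mm above the platform.
- tub_center (a point): Centre of the tub, 75 mm up: blue stoneware, 1.5 kg give or take a fifth, 140 mm deep (x) by 160 mm wide (y), walls 150 mm high. Inside, a chute rises at 37 degrees from near the rear wall to the front lip. Rocked forward slowly, the onions start to roll at about 40 degrees and are out by 53; past about 40 degrees the tub would fall forward if let go.
- tray_center (a point): Centre of the green plastic tray, half-way up (20 mm above its underside): a square open tray 200 x 200 mm outside, 40 mm high, walls and floor 8 mm thick, 0.35 kg, sides along its own x and y axes, z up. It slides on the platform; a wall can be pinched from above.
- onion1: A red onion, nearly a ball of 64 mm diameter, 0.13 kg; origin at its centre. At the start both lie side by side in the tub, near its rear wall.
- onion2: As onion1.
- lazy_susan: Bystander: black turntable 258 mm across with six glass jars, 102 mm high in all; origin at the centre of its underside.
- chakla: Bystander: round wooden rolling board, 180 mm across, 34 mm high on three feet; origin under its centre, at platform height.
- ladle: Bystander: steel ladle lying on the platform, bowl 80 mm across and 26 mm high, handle 220 mm long along its own -x; origin under the bowl's centre.
- red_bowl: Bystander: upturned red plastic bowl, 150 mm across, 75 mm high; origin at the centre of its rim plane on the platform.
Mind the look-alikes: they are no part of the job. Leave any yellow look-alike of the onion1 alone.

How it is judged:
By the outcome, as a careful person would: the job done as asked, in the order asked, and still so for the second after the job is handed in, with the robot touching nothing.
It also fails if it takes over 72 s, if anything falls off the work surface, if the arm or the gripper's body presses on something with over 40 N, if the wrist force passes 120 N, or if a joint passes its speed limit or range.

## Robot

A 7-joint arm with a two-finger parallel gripper is mounted at the origin on the work surface. World frame = base frame: x ahead of the robot, y to its left, z up, the work surface at z = 0. Lengths are in m, angles in rad, forces in N, time in s.
With the tool pointing down it reaches from about 0.4 to 0.85 m from the base axis. Payload 4.5 kg.
Tool frame: the origin (TCP) lies midway between the tips of the shut fingers; the grasp point (between the pads) lies 19 mm behind it; x points along the fingers, y is the direction in which the jaws open and shut, and the axes are right-handed (so a half turn about x gives the same grasp; the last joint's range is limited). The gripper opens to 88 mm and grips with 3 to 60 N. Pads are 18 mm wide; open, the fingers measure 123 mm over their backs; the gripper's body (75 mm by 187 mm) begins 45 mm behind the grasp point.
Start: joints at [1.288, 0.689, -0.195, 1.565, 0.157, 0.902, -0.215], TCP at [0.195, -0.594, 0.239] pointing down, gripper open.
Joint ranges: [-3.01, 3.01], [-0.46, 2.08], [-1.47, 1.51], [0.13, 2.56], [-1, 4.14], [0.04, 2.09], [-2.66, 2.66]. Speed limits (rad/s): [2.57, 2.57, 3.14, 3.14, 3.14, 3.14, 3.14].

## Interface

Orientations are given as a unit quaternion [x, y, z, w].
In Python, from plant import r gives the robot as it stands.
- The arm moves only by the tool arm_command, never from a script. Its argument "plan" is a list of rows, each a list of 5 numbers: the finger opening in m, from 0 to 0.0881, then the shift along the tool's x, y, z in m, then the turn about the tool's x in rad. In form: [[grip, dx, dy, dz, roll], ...]. A call has 1 to 12 rows; each row shifts and turns the commanded pose from where the row before left it, along the tool's axes as they then stand; what a row does not reach is not made up. A row lasts 1/8 s, in which the tool goes at most 62.5 mm and 10.7 degrees, less where a joint would pass 70% of its speed; a pose out of reach is approached as far as the arm can. A call is refused whole if a number of a shift passes 0.0625 or a number of a turn 0.188, either way. A call with a gripper value outside its range is refused whole. The fingers move at their own pace and stop on an object; "force" is the grip in N (left out, the last holds). Time passes only in rows, so rows that do not move let the fingers close. It gives the time, the measured TCP pose, the force and the opening at its end, in the units of the state.
- r.get_state(): the state, without advancing time (a new reading comes with each control period).
- r.snapshot(name): name is "scene" or "side" or "wrist"; returns (picture, depth): 420x560x3 uint8, red, green, blue; 420x560 float32, m along the optical axis (not along the pixel's ray), 0 where there is no reading.
- r.calibration(name): a dict with "fx", "fy", "cx", "cy" (pixels), "k1" (the pictures are not rectified: a ray, as slopes to the right and down, at radius r is drawn at 1 + k1 r^2 times it, then the intrinsics apply), "eye" and "orientation" of the camera in the world; the wrist camera has in their place "mount" (4x4, takes a point from camera to tool coordinates, whose origin is the TCP and whose axes are the tool frame's). Camera axes: x right, y down, z forward; pixel columns grow to the right and rows downward; lengths in m; the calibration is good to about 2 mm. A picture is of the moment at which its call begins: read the wrist's pose just before it. calibration takes no time and is no camera call.
- r.finish_job(): hands the job in, once; it reports no verdict.
The state is a dict: "clock": time; "q": joint angles; "qd": joint speeds; "joint_torque": joint torques, N m; "tool_pos": TCP position; "eef_rot": TCP orientation; "contact_force": force on the tool from outside, world axes, zero at the start; "moment": the same for the moment, N m; "opening": opening from 0.0 (shut) to 1.0 (fully open).
Only numpy, scipy, OpenCV 4.12 (cv2) and the standard library are available. Lean on these libraries where they do the work, as an engineer would, in place of code of your own. Each camera call takes 0.05 s, during which the arm holds its last target.

## Working session

There is one attempt and no reset: what is moved stays moved. The work goes in short steps, Python scripts to look and compute and a tool call to move; the robot and the scene stay as the last step left them, time stands still between calls to the robot, and variables do not carry over. Pictures are saved under pics/ and viewed, and the job is handed in when it is done.

Besides the shell and the picture viewer there is one more tool, called in YAML: its name, and indented under it one key for each argument. arm_command: Moves the arm, as the interface text tells. Its arguments: {"type":"object","properties":{"plan":{"type":"array","items":{"type":"array","items":{"type":"number"}}},"force":{"type":"number"}},"required":["plan"]}

```bash
ls; mkdir -p pics; cat > h.py <<'E'
import numpy as np,cv2
from scipy.spatial.transform import Rotation as R
from plant import r
E
python3 - <<'E'
from h import *
for n in ("scene","side","wrist"):
    p,d=r.snapshot(n); cv2.imwrite(f"pics/a_{n}.png",p[:,:,::-1]); np.save(f"pics/a_{n}.npy",d)
    print(n,r.calibration(n))
print(r.get_state())
E
```

```text
pics
scene {'fx': 544.5941191245586, 'fy': 544.5941191245586, 'cx': 279.22956081935274, 'cy': 206.60932095879375, 'k1': -0.14514516825290827, 'eye': array([ 1.29032444, -0.33877312,  1.44665247]), 'orientation': array([ 0.82981196,  0.48325578, -0.13736543, -0.24291296])}
side {'fx': 401.36181986903705, 'fy': 401.36181986903705, 'cx': 285.50679425722524, 'cy': 211.3740862497891, 'k1': -0.06558983023428867, 'eye': array([0.13897982, 0.74388975, 0.75907278]), 'orientation': array([-0.27007822,  0.85371867, -0.42816308,  0.12205965])}
wrist {'fx': 317.2506936068716, 'fy': 317.2506936068716, 'cx': 279.90981756803706, 'cy': 209.12067828536988, 'k1': 0.023470387105034202, 'mount': array([[-5.64161330e-04, -2.98274158e-01,  9.54480072e-01,
        -1.45812190e-01],
       [ 9.99998494e-01,  1.39821779e-03,  1.02800754e-03,
         1.31196508e-03],
       [-1.64119910e-03,  9.54479215e-01,  2.98272920e-01,
        -7.76814316e-02],
       [ 0.00000000e+00,  0.00000000e+00,  0.00000000e+00,
         1.00000000e+00]])}
{'clock': 0.15, 'q': array([ 1.28781656,  0.68978184, -0.19453939,  1.56605745,  0.15727469,
        0.90247648, -0.21508899]), 'qd': array([ 0.0018376 , -0.00261154, -0.00122262, -0.00269878,  0.00225356,
       -0.00061378, -0.00068013]), 'joint_torque': array([-1.67077163e-03, -5.27861917e+01, -1.26883931e+00, -1.53586775e+01,
       -5.25623630e-02,  3.91944384e-03,  1.29034242e-04]), 'tool_pos': array([ 0.19453237, -0.59347831,  0.23811319]), 'eef_rot': array([-0.69815393, -0.1120155 ,  0.69834979, -0.11109089]), 'contact_force': array([-0.23706111, -0.31623749, -0.19065547]), 'moment': array([ 0.00269896,  0.01633003, -0.0181425 ]), 'opening': 1.0021314556984722}
```

View pics/a_scene.png

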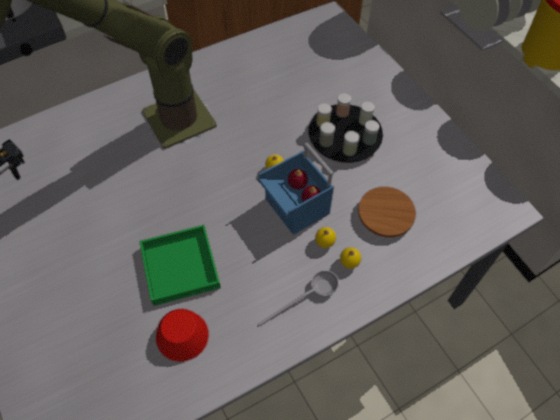

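View pics/a_side.png

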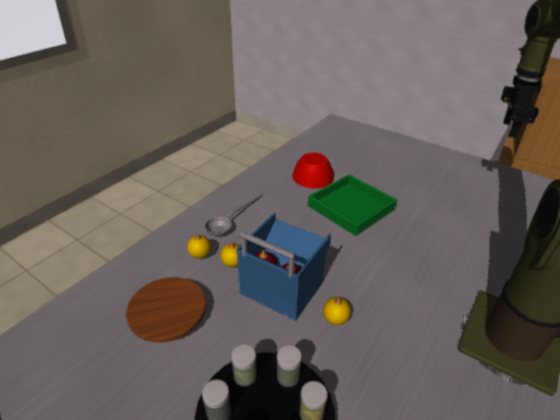

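View pics/a_wrist.png

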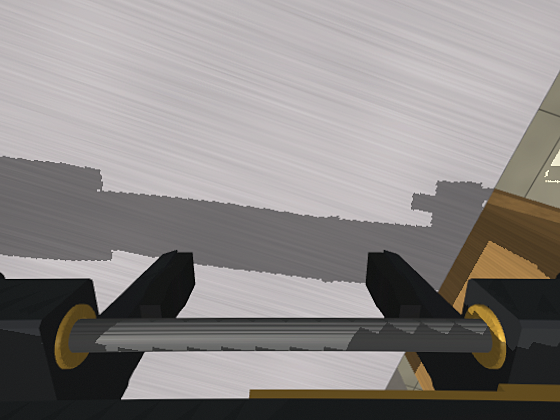

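```bash
cat >> h.py <<'E'
def ray(cal,uv,eye=None,Rm=None):
    uv=np.atleast_2d(np.asarray(uv,float))
    K=np.array([[cal['fx'],0,cal['cx']],[0,cal['fy'],cal['cy']],[0,0,1]])
    n=cv2.undistortPoints(uv[:,None,:],K,np.array([cal['k1'],0,0,0.]))[:,0,:]
    c=np.c_[n,np.ones(len(n))]
    if 'eye' in cal: return cal['eye'],R.from_quat(cal['orientation']).as_matrix(),c
    s=r.get_state(); M=np.eye(4); M[:3,:3]=R.from_quat(s['eef_rot']).as_matrix(); M[:3,3]=s['tool_pos']; M=M@cal['mount']
    return M[:3,3],M[:3,:3],c
def onplane(name,uv,z):
    e,Rm,c=ray(r.calibration(name),uv); d=c@Rm.T
    return e+d*((z-e[2])/d[:,2])[:,None]
def cloud(name,D,mask):
    v,u=np.nonzero(mask&(D>0)); e,Rm,c=ray(r.calibration(name),np.c_[u,v].astype(float))
    return e+(c*D[v,u][:,None])@Rm.T,np.c_[u,v]
E
python3 - <<'E'
from h import *
for n in ("scene","side"):
    p=cv2.imread(f"pics/a_{n}.png"); D=np.load(f"pics/a_{n}.npy"); h=cv2.cvtColor(p,cv2.COLOR_BGR2HSV).astype(int)
    H,S,V=h[...,0],h[...,1],h[...,2]
    ms={'green':(abs(H-60)<15)&(S>120),'blue':(abs(H-105)<15)&(S>90),'red':((H<6)|(H>174))&(S>150)&(V>60),'yellow':(abs(H-25)<6)&(S>200)&(V>100)}
    # table check
    T,_=cloud(n,D,np.ones(D.shape,bool)); print(n)
    for k,m in ms.items():
        nl,lab,st,ce=cv2.connectedComponentsWithStats(m.astype(np.uint8))
        for i in range(1,nl):
            if st[i,4]<60: continue
            P,_=cloud(n,D,lab==i)
            print(k,ce[i].round(),st[i,4],'med',np.median(P,0).round(3),'min',np.percentile(P,1,axis=0).round(3),'max',np.percentile(P,99,axis=0).round(3))
            if k=='green':
                Q=P[P[:,2]>.033]; b=cv2.minAreaRect(Q[:,:2].astype(np.float32)*1000); print('  rect',b)
            if k=='blue':
                Q=P[P[:,2]>.14]; 
                if len(Q)>10:print('  toprect',cv2.minAreaRect(Q[:,:2].astype(np.float32)*1000))
                b=cv2.minAreaRect(P[:,:2].astype(np.float32)*1000); print('  rect',b)
    p4=cv2.resize(p[130:250,220:420] if n=='scene' else p[190:340,200:400],None,fx=4,fy=4,interpolation=cv2.INTER_CUBIC)
    cv2.imwrite(f"pics/crop_{n}.png",p4)
E
```

```text
scene
green [179. 265.] 4463 med [ 0.535 -0.237  0.009] min [ 0.428 -0.343  0.   ] max [ 0.65  -0.131  0.044]
  rect ((538.0289306640625, -236.25885009765625), (197.35684204101562, 202.2809600830078), 77.21920013427734)
blue [296. 193.] 3053 med [0.536 0.153 0.103] min [0.443 0.082 0.009] max [0.608 0.242 0.152]
  toprect ((524.210205078125, 164.54196166992188), (162.920166015625, 158.0841064453125), 3.536559820175171)
  rect ((525.391845703125, 161.42356872558594), (164.371826171875, 165.8240509033203), 3.2991464138031006)
red [555.   4.] 99 med [0.501 1.13  0.429] min [0.465 1.122 0.415] max [0.524 1.147 0.442]
red [181. 335.] 2116 med [ 0.754 -0.32   0.067] min [ 0.688 -0.386  0.006] max [ 0.802 -0.253  0.081]
yellow [273. 161.] 82 med [0.37  0.171 0.058] min [0.349 0.157 0.045] max [0.382 0.2   0.069]
yellow [326. 237.] 223 med [0.688 0.172 0.055] min [0.657 0.153 0.038] max [0.707 0.199 0.066]
yellow [351. 257.] 217 med [0.781 0.198 0.056] min [0.75  0.18  0.039] max [0.799 0.228 0.066]
side
green [352. 204.] 3084 med [ 0.534 -0.236  0.01 ] min [ 0.421 -0.343  0.003] max [ 0.644 -0.117  0.041]
  rect ((534.4303588867188, -230.75241088867188), (203.62753295898438, 203.61000061035156), 77.55744171142578)
blue [283. 268.] 5673 med [0.504 0.214 0.1  ] min [0.437 0.087 0.006] max [0.6   0.251 0.15 ]
  toprect ((520.5445556640625, 168.33114624023438), (160.1704864501953, 158.4870147705078), 3.9945993423461914)
  rect ((520.3364868164062, 165.2412109375), (160.92892456054688, 166.29513549804688), 4.134585857391357)
red [313. 171.] 1141 med [ 0.71  -0.278  0.049] min [ 0.66  -0.354  0.001] max [ 0.78  -0.245  0.077]
yellow [198. 247.] 341 med [0.754 0.223 0.049] min [0.738 0.194 0.022] max [0.786 0.24  0.063]
yellow [229. 256.] 270 med [0.667 0.201 0.048] min [0.648 0.17  0.023] max [0.694 0.213 0.062]
yellow [336. 311.] 512 med [0.355 0.199 0.05 ] min [0.333 0.171 0.025] max [0.387 0.213 0.063]
```

```bash
python3 - <<'E'
from h import *
# handle: points of z .185-.205 in both views near tub
for n in ("scene","side"):
    D=np.load(f"pics/a_{n}.npy"); P,uv=cloud(n,D,np.ones(D.shape,bool))
    g=(P[:,0]>.3)&(P[:,0]<.9)&(P[:,1]>-.5)&(P[:,1]<.4)
    q=P[(P[:,2]<.03)&g]; print(n,'table z',np.median(q[:,2]),q[:,2].std())
    m=g&(P[:,2]>.165)&(P[:,2]<.23); Q=P[m]; print(len(Q),uv[m].min(0),uv[m].max(0))
    if len(Q): print(Q.min(0),Q.max(0),cv2.minAreaRect(Q[:,:2].astype(np.float32)*1000))
    m=g&(P[:,2]>.145)&(P[:,2]<.157); Q=P[m]; print('walltops',len(Q)); 
    if len(Q): print(cv2.minAreaRect(Q[:,:2].astype(np.float32)*1000))
E
```

```text
scene table z 0.000139248703506345 0.2142682856357914
238 [304 143] [333 180]
[0.45087585 0.23016254 0.16518486] [0.58573281 0.25205748 0.20910485] ((518.241455078125, 240.5015869140625), (134.94154357910156, 16.27752113342285), 3.4740171432495117)
walltops 301
((523.5082397460938, 166.23532104492188), (164.14036560058594, 160.51866149902344), 4.4864349365234375)
side table z -0.00017326880834556135 0.007124524492560967
483 [240 232] [295 268]
[0.44953296 0.23048588 0.1651336 ] [0.58104431 0.25383101 0.20408222] ((515.2528686523438, 242.79774475097656), (131.71583557128906, 14.31883430480957), 4.645659923553467)
walltops 334
((520.9857788085938, 167.16461181640625), (160.88821411132812, 163.7381591796875), 3.9945993423461914)
```

View pics/crop_scene.png

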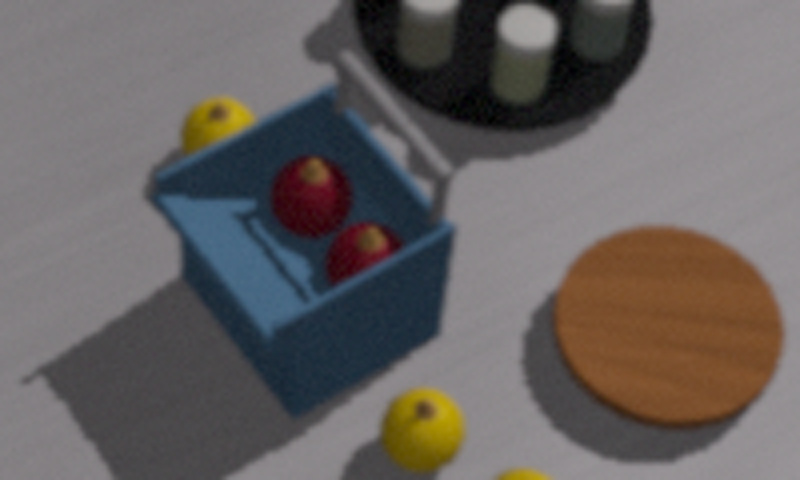

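View pics/crop_side.png

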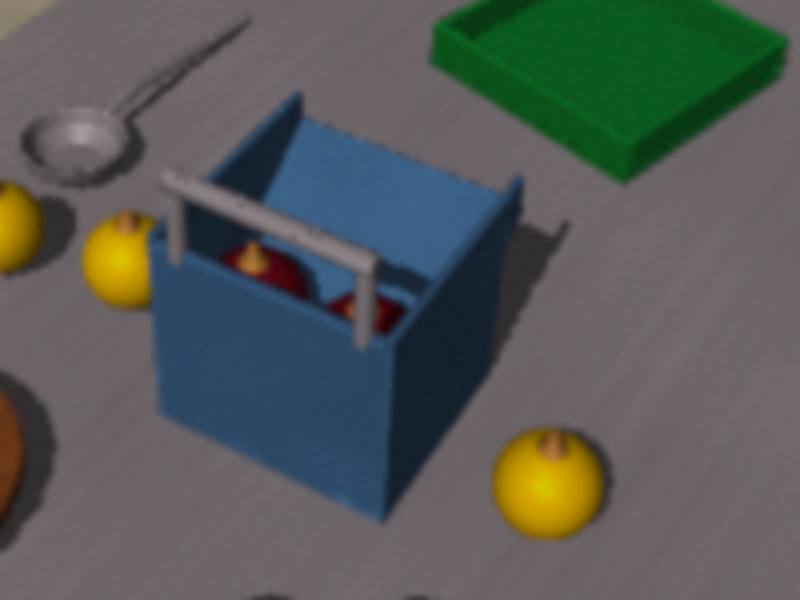

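```bash
python3 - <<'E'
from h import *
s=r.get_state(); print(R.from_quat(s['eef_rot']).as_matrix().round(3))
for n in ("scene","side"):
    D=np.load(f"pics/a_{n}.npy"); P,uv=cloud(n,D,np.ones(D.shape,bool))
    m=(P[:,0]>.44)&(P[:,0]<.6)&(P[:,1]>.22)&(P[:,1]<.26)&(P[:,2]>.185)&(P[:,2]<.215); Q=P[m]
    v=np.linalg.svd(Q-Q.mean(0))[2][0]; print(n,len(Q),'handle mean',Q.mean(0).round(4),'mid',((Q.min(0)+Q.max(0))/2).round(4),'ang',np.degrees(np.arctan2(v[1],v[0]))%180, v.round(3))
    # ladle: low height grey points in region
    m=(P[:,0]>.55)&(P[:,0]<.95)&(P[:,1]>-.2)&(P[:,1]<.17)&(P[:,2]>.006)&(P[:,2]<.05); Q=P[m]; print('low',len(Q),Q.min(0).round(3),Q.max(0).round(3))
    # lazy susan/chakla
    m=(P[:,0]>.2)&(P[:,0]<.95)&(P[:,1]>.255)&(P[:,1]<.7)&(P[:,2]>.01)&(P[:,2]<.3); Q=P[m]; print('rear',len(Q),Q.min(0).round(3),Q.max(0).round(3))
print(onplane("scene",[[323,285],[260,322]],.015).round(3),onplane("side",[[218,227],[262,195]],.015).round(3))
# tray wall top fit: green z>.036 rect lines
p=cv2.imread("pics/a_scene.png"); D=np.load("pics/a_scene.npy")
print('corners scene', onplane("scene",[[140,239],[206,227]],.04).round(4))
E
```

```text
[[-0.     0.312 -0.95 ]
 [ 0.001 -0.95  -0.312]
 [-1.    -0.001  0.   ]]
scene 207 handle mean [0.522  0.2398 0.1996] mid [0.5183 0.2411 0.198 ] ang 3.928475411532393 [ 0.998  0.069 -0.011]
low 1844 [ 0.55  -0.2    0.006] [0.95 0.17 0.05]
rear 6063 [0.2   0.263 0.01 ] [0.947 0.691 0.112]
side 400 handle mean [0.5115 0.2444 0.1979] mid [0.5153 0.2422 0.1946] ang 4.118627050093181 [-0.997 -0.072 -0.008]
low 809 [ 0.55  -0.2    0.006] [0.835 0.143 0.043]
rear 11893 [0.247 0.309 0.017] [0.777 0.548 0.105]
[[ 0.798  0.097  0.015]
 [ 0.807 -0.113  0.015]] [[ 0.797  0.102  0.015]
 [ 0.792 -0.104  0.015]]
corners scene [[ 0.415  -0.3051  0.04  ]
 [ 0.4744 -0.115   0.04  ]]
```

arm_command:
  plan:
    - [0.06, 0, 0, 0, 0.179]
    - [0.06, 0, 0, 0, 0.179]
    - [0.06, 0, 0, 0, 0.179]
    - [0.06, 0, -0.0471, -0.0364, 0]
    - [0.06, 0, -0.0471, -0.0364, 0]
    - [0.06, 0, -0.0471, -0.0364, 0]
    - [0.06, 0, -0.0471, -0.0364, 0]
    - [0.06, 0, -0.0471, -0.0364, 0]
    - [0.06, 0, -0.0471, -0.0364, 0]
    - [0.06, 0, -0.0471, -0.0364, 0]
    - [0.06, 0, 0, 0, 0]
  force: 25

```text
clock: 1.52
tool_pos: [0.5205, -0.3215, 0.2382]
eef_rot: [0.704, -0.072, -0.702, -0.075]
contact_force: [-0.7, -0.6, 0.6]
opening: 0.678
```

```bash
cat >> h.py <<'E'
def st(t=None):
    s=r.get_state(); M=R.from_quat(s['eef_rot']).as_matrix(); print('t',round(s['clock'],2),'pos',s['tool_pos'].round(4),'jawang',np.degrees(np.arctan2(M[1,1],M[0,1])).round(2),'F',s['contact_force'].round(1),'open mm',round(s['opening']*88.1,1),'x_t z',M[2,0].round(4))
    if t is not None: print('need tool xyz',(M.T@(np.asarray(t)-s['tool_pos'])).round(4))
    return s,M
E
python3 - <<'E'
from h import *
p,d=r.snapshot("wrist"); cv2.imwrite("pics/b_wrist.png",p[:,:,::-1])
st((.515,-.327,.014))
h=cv2.cvtColor(p,cv2.COLOR_RGB2HSV).astype(int); m=(abs(h[...,0]-60)<15)&(h[...,1]>120)
P,uv=cloud("wrist",d,m); Q=P[(P[:,2]>.035)&(P[:,2]<.05)]; print(len(Q),cv2.minAreaRect(Q[:,:2].astype(np.float32)*1000),P[:,2].max())
E
```

```text
t 1.57 pos [ 0.5173 -0.325   0.2382] jawang -102.29 F [-0.6 -0.5 -0.7] open mm 59.9 x_t z -1.0
need tool xyz [0.2242 0.0027 0.0018]
4890 ((533.4642333984375, -239.60760498046875), (199.62353515625, 199.28424072265625), 76.94184112548828) 0.2553597437714035
```

View pics/b_wrist.png

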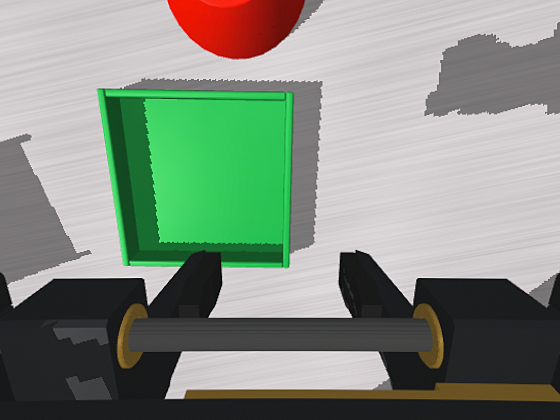

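arm_command:
  plan:
    - [0.06, 0.055, 0.002, 0.001, 0]
    - [0.06, 0.055, 0.002, 0.001, 0]
    - [0.06, 0.055, 0, 0, 0]
    - [0.06, 0.038, 0, 0, 0]
    - [0.06, 0.02, 0, 0, 0]
    - [0.06, 0, 0, 0, 0]

```text
clock: 2.33
tool_pos: [0.5112, -0.332, 0.015]
eef_rot: [-0.702, 0.078, 0.704, 0.078]
contact_force: [0.6, -0.6, 0.9]
opening: 0.681
```

```bash
python3 - <<'E'
from h import *
st((.515,-.3285,.015))
p,d=r.snapshot("wrist"); cv2.imwrite("pics/c_wrist.png",p[:,:,::-1])
E
```

```text
t 2.33 pos [ 0.5112 -0.332   0.015 ] jawang -102.69 F [ 0.6 -0.6  0.9] open mm 60.0 x_t z -1.0
need tool xyz [-0.     -0.0042 -0.0029]
```

View pics/c_wrist.png

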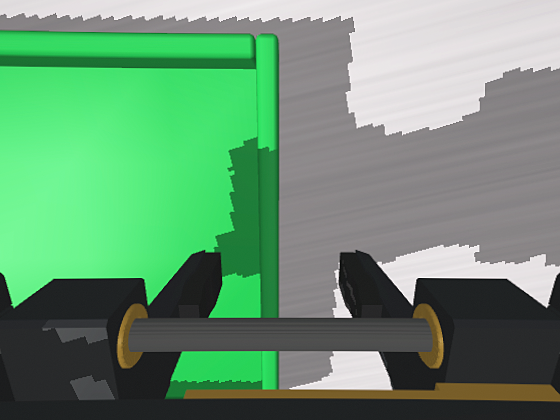

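arm_command:
  plan:
    - [0.06, 0, -0.0045, -0.003, 0]
    - [0.03, 0, 0, 0, 0]
    - [0.0, 0, 0, 0, 0]
    - [0.0, 0, 0, 0, 0]
    - [0.0, 0, 0, 0, 0]
    - [0.0, 0, 0, 0, 0]
  force: 25

```text
clock: 3.12
tool_pos: [0.5164, -0.3276, 0.0157]
eef_rot: [-0.703, 0.078, 0.703, 0.078]
contact_force: [0.5, -0.0, 0.3]
opening: 0.14
```

```bash
python3 - <<'E'
from h import *
st()
p,d=r.snapshot("scene"); cv2.imwrite("pics/d_scene.png",p[:,:,::-1])
p,d=r.snapshot("side"); cv2.imwrite("pics/d_side.png",p[:,:,::-1])
E
```

```text
t 3.12 pos [ 0.5164 -0.3276  0.0157] jawang -102.62 F [ 0.5 -0.   0.3] open mm 12.4 x_t z -1.0
```

View pics/d_side.png

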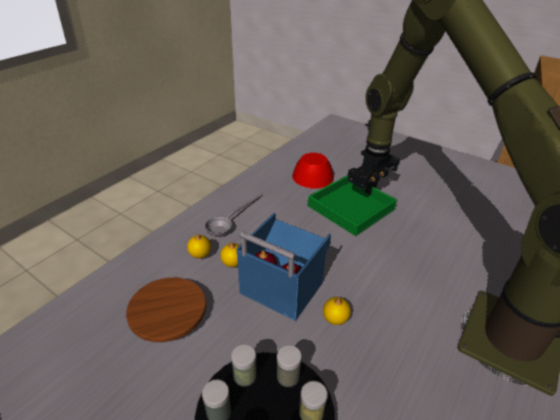

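arm_command:
  plan:
    - [0.0, 0, 0, 0, 0]
    - [0.0, 0, 0, 0, 0]
    - [0.0, 0, 0, 0, 0]

```text
clock: 3.6
tool_pos: [0.5164, -0.3278, 0.0157]
eef_rot: [-0.703, 0.078, 0.703, 0.078]
contact_force: [-1.0, -1.1, -0.3]
opening: 0.086
```

```bash
python3 - <<'E'
from h import *
s,M=st()
# tray target: yaw +16.6; wall centre target relative
a=np.radians(4.0+90); ax=np.array([np.cos(a),np.sin(a)])
H=np.array([.5167,.2417]); E=H-.136*ax
print('edge',E,'tray ctr',E-.16*ax,'wall',E-.256*ax)
E
```

```text
t 3.6 pos [ 0.5164 -0.3278  0.0157] jawang -102.63 F [-1.  -1.1 -0.3] open mm 7.6 x_t z -1.0
edge [0.52618688 0.10603129] tray ctr [ 0.53734792 -0.05357896] wall [ 0.54404454 -0.14934511]
```

arm_command:
  plan:
    - [0.0, 0, 0, 0, -0.0725]
    - [0.0, 0, 0, 0, -0.0725]
    - [0.0, 0, 0, 0, -0.0725]
    - [0.0, 0, 0, 0, -0.0725]
    - [0.0, 0, -0.0221, -0.005, 0]
    - [0.0, 0, -0.0221, -0.005, 0]
    - [0.0, 0, -0.0221, -0.005, 0]
    - [0.0, 0, -0.0221, -0.005, 0]
    - [0.0, 0, -0.0221, -0.005, 0]
    - [0.0, 0, -0.0221, -0.005, 0]
    - [0.0, 0, -0.0221, -0.005, 0]
    - [0.0, 0, -0.0221, -0.005, 0]

```text
clock: 5.1
tool_pos: [0.544, -0.1483, 0.0157]
eef_rot: [-0.707, -0.024, 0.707, -0.025]
contact_force: [-0.4, -1.6, -0.8]
opening: 0.087
```

arm_command:
  plan:
    - [0.0, 0, 0, 0, 0]
    - [0.0, 0, 0, 0, 0]

```text
clock: 5.35
tool_pos: [0.5439, -0.1487, 0.0157]
eef_rot: [-0.707, -0.025, 0.707, -0.025]
contact_force: [0.9, 0.7, -0.3]
opening: 0.089
```

```bash
cat >> h.py <<'E'
def tray(n,p,d):
    h=cv2.cvtColor(p,cv2.COLOR_RGB2HSV).astype(int); m=(abs(h[...,0]-60)<15)&(h[...,1]>120)
    P,uv=cloud(n,d,m); Q=P[(P[:,2]>.034)&(P[:,2]<.047)]; print(n,'tray',len(Q),cv2.minAreaRect(Q[:,:2].astype(np.float32)*1000))
def tub(n,p,d):
    P,uv=cloud(n,d,np.ones(d.shape,bool)); m=(P[:,0]>.44)&(P[:,0]<.6)&(P[:,1]>.2)&(P[:,1]<.28)&(P[:,2]>.185)&(P[:,2]<.215); Q=P[m]
    if len(Q)<20: print(n,'no handle'); return
    v=np.linalg.svd(Q-Q.mean(0))[2][0]; print(n,'handle mid',((Q.min(0)+Q.max(0))/2).round(4),'ang',np.degrees(np.arctan(v[1]/v[0])).round(2))
E
python3 - <<'E'
from h import *
st((.544,-.149,.0157))
for n in ("scene","side"):
    p,d=r.snapshot(n); cv2.imwrite(f"pics/e_{n}.png",p[:,:,::-1]); tray(n,p,d); tub(n,p,d)
E
```

```text
t 5.35 pos [ 0.5439 -0.1487  0.0157] jawang -86.0 F [ 0.9  0.7 -0.3] open mm 7.9 x_t z -1.0
need tool xyz [-0.      0.0003 -0.0001]
scene tray 446 ((537.936767578125, -55.239013671875), (202.1242218017578, 199.13601684570312), 4.163536548614502)
scene handle mid [0.5185 0.2403 0.1979] ang 4.06
side tray 371 ((533.3668212890625, -55.49341583251953), (199.40704345703125, 207.32310485839844), 3.9124186038970947)
side handle mid [0.5162 0.2418 0.1944] ang 4.08
```

View pics/e_scene.png

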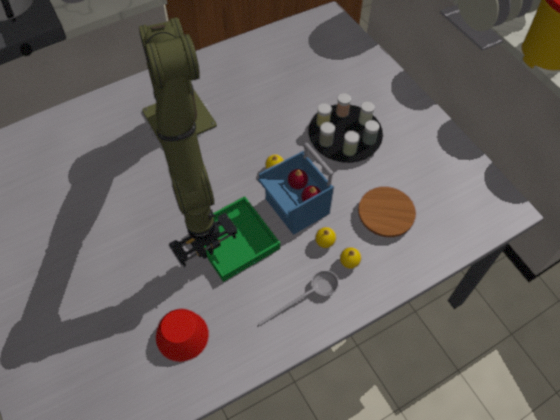

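View pics/e_side.png

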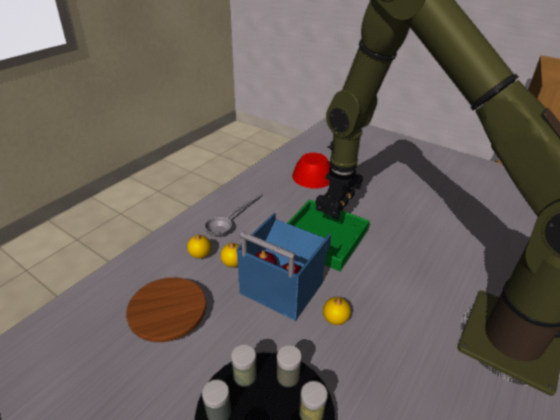

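arm_command:
  plan:
    - [0.05, 0, 0, 0, 0]
    - [0.05, 0, 0, 0, 0]
    - [0.05, 0, 0, 0, 0]
    - [0.05, 0, 0, 0, 0]
    - [0.06, -0.03, 0, 0, 0]
    - [0.06, -0.06, 0, 0, 0]
    - [0.06, -0.06, 0, 0, 0]
    - [0.06, -0.06, 0, 0, 0]
    - [0.06, -0.05, 0, 0, 0]
    - [0.06, 0, -0.05, 0, 0]
    - [0.06, 0, -0.055, 0, 0]

```text
clock: 6.82
tool_pos: [0.5369, -0.0434, 0.2767]
eef_rot: [0.708, 0.024, -0.706, 0.024]
contact_force: [0.1, 0.6, 0.3]
opening: 0.68
```

arm_command:
  plan:
    - [0.06, 0, -0.055, 0, 0]
    - [0.06, 0, -0.055, 0, 0]
    - [0.06, 0, -0.055, 0, 0]
    - [0.06, 0, -0.055, 0, 0]
    - [0.06, 0, -0.04, 0, 0]
    - [0.06, 0, -0.02, 0, 0]
    - [0.06, 0, 0, 0, 0]
    - [0.06, 0, 0, 0, 0]

```text
clock: 7.82
tool_pos: [0.5177, 0.233, 0.2757]
eef_rot: [-0.707, -0.023, 0.707, -0.024]
contact_force: [0.7, 0.2, -0.5]
opening: 0.675
```

```bash
python3 - <<'E'
from h import *
st((.517,.2415,.176))
p,d=r.snapshot("wrist"); cv2.imwrite("pics/f_wrist.png",p[:,:,::-1]); tub("wrist",p,d)
p,d=r.snapshot("scene"); cv2.imwrite("pics/f_scene.png",p[:,:,::-1]); tray("scene",p,d); 
E
```

```text
t 7.83 pos [0.5177 0.233  0.2757] jawang -86.18 F [ 0.7  0.2 -0.5] open mm 59.4 x_t z -1.0
need tool xyz [ 0.0996 -0.0087  0.0001]
wrist handle mid [0.5185 0.2402 0.1985] ang 3.77
scene tray 592 ((537.7119140625, -55.42045593261719), (202.75921630859375, 199.75328063964844), 4.031604290008545)
```

View pics/f_wrist.png

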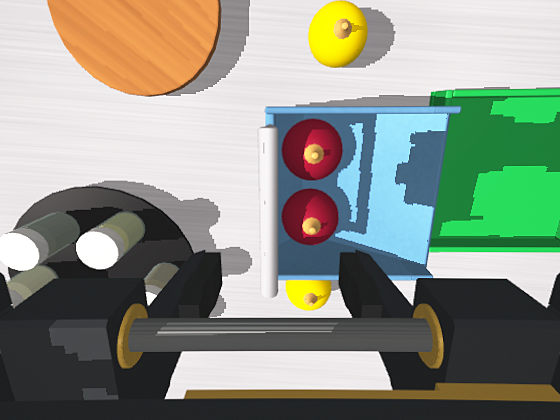

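View pics/f_scene.png

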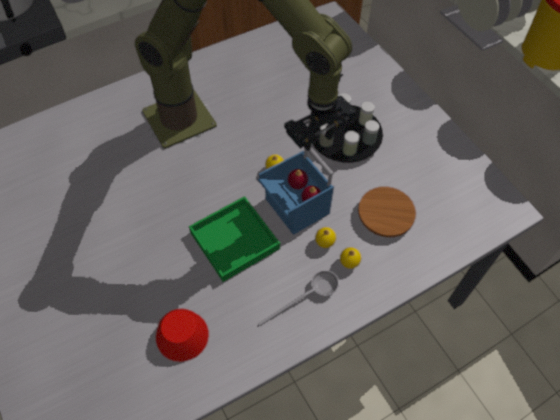

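arm_command:
  plan:
    - [0.05, 0, -0.0085, 0, 0]
    - [0.05, 0.03, 0, 0, 0]
    - [0.05, 0.03, 0, 0, 0]
    - [0.05, 0.025, 0, 0, 0]
    - [0.05, 0.0147, 0, 0, 0]
    - [0.05, 0, 0, 0, 0]
    - [0.05, 0, 0, 0, 0]

```text
clock: 8.8
tool_pos: [0.5173, 0.2445, 0.1768]
eef_rot: [0.707, 0.025, -0.706, 0.024]
contact_force: [-0.1, 0.5, 1.4]
opening: 0.568
```

```bash
python3 - <<'E'
from h import *
st((.517,.2413,.176))
p,d=r.snapshot("wrist"); cv2.imwrite("pics/g_wrist.png",p[:,:,::-1]); tub("wrist",p,d)
E
```

```text
t 8.8 pos [0.5173 0.2445 0.1768] jawang -86.01 F [-0.1  0.5  1.4] open mm 50.0 x_t z -1.0
need tool xyz [0.0008 0.0032 0.0005]
wrist handle mid [0.5229 0.2413 0.2   ] ang 3.68
```

View pics/g_wrist.png

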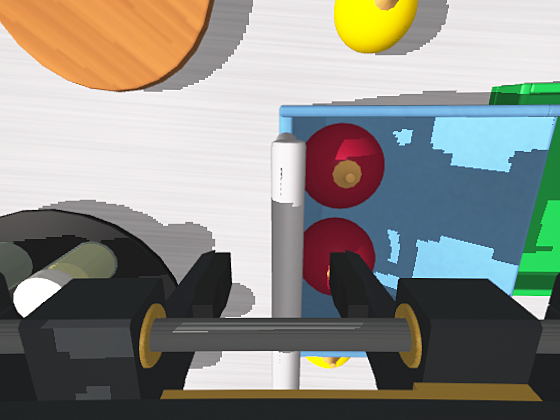

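arm_command:
  plan:
    - [0.05, 0, 0.003, 0, 0]
    - [0.04, 0, 0, 0, 0]
    - [0.03, 0, 0, 0, 0]
    - [0.02, 0, 0, 0, 0]
    - [0.014, 0, 0, 0, 0]
    - [0.01, 0, 0, 0, 0]
    - [0.005, 0, 0, 0, 0]
    - [0.0, 0, 0, 0, 0]
    - [0.0, 0, 0, 0, 0]
  force: 20

```text
clock: 9.98
tool_pos: [0.5168, 0.2415, 0.176]
eef_rot: [0.707, 0.025, -0.707, 0.025]
contact_force: [-0.8, 1.0, 0.6]
opening: 0.144
```

```bash
python3 - <<'E'
from h import *
st()
p,d=r.snapshot("wrist"); cv2.imwrite("pics/g2_wrist.png",p[:,:,::-1]); tub("wrist",p,d)
# arc table (tool: dx=-world z, dy ~ -tub x)
import math
ex,ez=.136,.195
pos=lambda a:(ex*math.cos(a)-ez*math.sin(a), ex*math.sin(a)+ez*math.cos(a))
prev=pos(0)
for k in range(0,57,2):
    q=pos(math.radians(k)); print(k,'fwd',round((ex-q[0])*1000,1),'up',round((q[1]-ez)*1000,1),'| step dy',round((prev[0]-q[0])*1000,1),'dx',round(-(q[1]-prev[1])*1000,1)); prev=q
E
```

```text
t 9.97 pos [0.5168 0.2415 0.176 ] jawang -85.99 F [-0.8  1.   0.6] open mm 12.7 x_t z -1.0
wrist handle mid [0.5231 0.241  0.2   ] ang 3.9
0 fwd 0.0 up 0.0 | step dy 0.0 dx -0.0
2 fwd 6.9 up 4.6 | step dy 6.9 dx -4.6
4 fwd 13.9 up 9.0 | step dy 7.0 dx -4.4
6 fwd 21.1 up 13.1 | step dy 7.2 dx -4.1
8 fwd 28.5 up 17.0 | step dy 7.3 dx -3.9
10 fwd 35.9 up 20.7 | step dy 7.5 dx -3.6
12 fwd 43.5 up 24.0 | step dy 7.6 dx -3.4
14 fwd 51.2 up 27.1 | step dy 7.7 dx -3.1
16 fwd 59.0 up 29.9 | step dy 7.8 dx -2.8
18 fwd 66.9 up 32.5 | step dy 7.9 dx -2.5
20 fwd 74.9 up 34.8 | step dy 8.0 dx -2.3
22 fwd 83.0 up 36.7 | step dy 8.1 dx -2.0
24 fwd 91.1 up 38.5 | step dy 8.1 dx -1.7
26 fwd 99.2 up 39.9 | step dy 8.2 dx -1.4
28 fwd 107.5 up 41.0 | step dy 8.2 dx -1.1
30 fwd 115.7 up 41.9 | step dy 8.3 dx -0.9
32 fwd 124.0 up 42.4 | step dy 8.3 dx -0.6
34 fwd 132.3 up 42.7 | step dy 8.3 dx -0.3
36 fwd 140.6 up 42.7 | step dy 8.3 dx 0.0
38 fwd 148.9 up 42.4 | step dy 8.3 dx 0.3
40 fwd 157.2 up 41.8 | step dy 8.3 dx 0.6
42 fwd 165.4 up 40.9 | step dy 8.3 dx 0.9
44 fwd 173.6 up 39.7 | step dy 8.2 dx 1.2
46 fwd 181.8 up 38.3 | step dy 8.2 dx 1.5
48 fwd 189.9 up 36.5 | step dy 8.1 dx 1.7
50 fwd 198.0 up 34.5 | step dy 8.0 dx 2.0
52 fwd 205.9 up 32.2 | step dy 8.0 dx 2.3
54 fwd 213.8 up 29.6 | step dy 7.9 dx 2.6
56 fwd 221.6 up 26.8 | step dy 7.8 dx 2.9
```

View pics/g2_wrist.png

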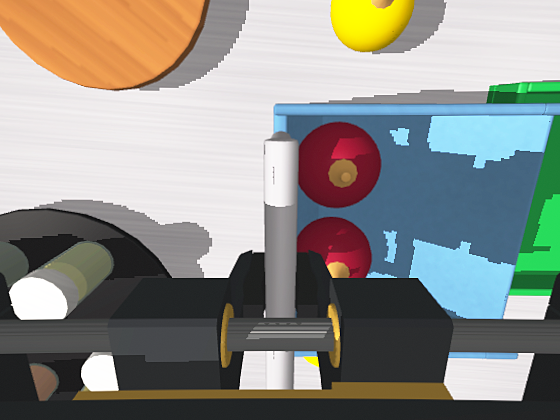

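arm_command:
  plan:
    - [0.0, -0.0012, 0.0017, 0, 0]
    - [0.0, -0.0012, 0.0017, 0, 0]
    - [0.0, -0.0011, 0.0017, 0, 0]
    - [0.0, -0.0011, 0.0018, 0, 0]
    - [0.0, -0.0011, 0.0017, 0, 0]
    - [0.0, -0.0011, 0.0018, 0, 0]
    - [0.0, -0.0011, 0.0017, 0, 0]
    - [0.0, -0.0011, 0.0018, 0, 0]

```text
clock: 11.02
tool_pos: [0.5177, 0.2274, 0.1851]
eef_rot: [-0.707, -0.025, 0.707, -0.025]
contact_force: [-0.4, 5.2, -6.1]
opening: 0.143
```

```bash
cat >> h.py <<'E'
def tilt():
    # measured handle (tool grasp) in tub frame relative to start -> angle; force radial/tangential
    s,M=st(); a=np.radians(94); ax=np.array([np.cos(a),np.sin(a),0]); 
    dp=s['tool_pos']-np.array([.5168,.2415,.176]); u=.136+dp@ax; z=.195+dp[2]
    print('tilt deg',(np.degrees(np.arctan2(z,u))-np.degrees(np.arctan2(.195,.136))).round(2),'radius err mm',((np.hypot(u,z)-np.hypot(.136,.195))*1000).round(2),'F tubx',(s['contact_force']@ax).round(1),'Fz',s['contact_force'][2].round(1))
E
python3 - <<'E'
from h import *
tilt()
for n in ("scene","side"):
    p,d=r.snapshot(n); cv2.imwrite(f"pics/h_{n}.png",p[:,:,::-1])
tilt()
E
```

```text
t 11.03 pos [0.5177 0.2274 0.1851] jawang -85.99 F [-0.4  5.2 -6.1] open mm 12.6 x_t z -1.0
tilt deg 4.05 radius err mm 0.03 F tubx 5.2 Fz -6.1
t 11.12 pos [0.5177 0.2272 0.1852] jawang -86.01 F [ 0.1  5.6 -4.3] open mm 13.1 x_t z -1.0
tilt deg 4.1 radius err mm -0.02 F tubx 5.6 Fz -4.3
```

View pics/h_side.png

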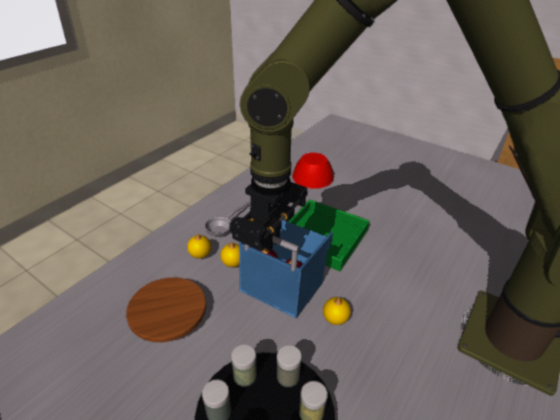

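arm_command:
  plan:
    - [0.0, -0.0021, 0.0036, 0, 0]
    - [0.0, -0.002, 0.0036, 0, 0]
    - [0.0, -0.002, 0.0036, 0, 0]
    - [0.0, -0.0019, 0.0037, 0, 0]
    - [0.0, -0.0018, 0.0037, 0, 0]
    - [0.0, -0.0018, 0.0038, 0, 0]
    - [0.0, -0.0017, 0.0038, 0, 0]
    - [0.0, -0.0017, 0.0038, 0, 0]
    - [0.0, -0.0016, 0.0038, 0, 0]
    - [0.0, -0.0015, 0.0039, 0, 0]
    - [0.0, -0.0014, 0.0039, 0, 0]
    - [0.0, -0.0014, 0.0039, 0, 0]

```text
clock: 12.62
tool_pos: [0.5207, 0.182, 0.206]
eef_rot: [-0.707, -0.025, 0.707, -0.025]
contact_force: [-0.3, 3.4, -6.7]
opening: 0.144
```

```bash
python3 - <<'E'
from h import *
tilt()
for n in ("scene","side"):
    p,d=r.snapshot(n); cv2.imwrite(f"pics/i_{n}.png",p[:,:,::-1])
tilt()
E
```

```text
t 12.62 pos [0.5207 0.182  0.206 ] jawang -86.0 F [-0.3  3.4 -6.7] open mm 12.7 x_t z -1.0
tilt deg 16.14 radius err mm -0.17 F tubx 3.4 Fz -6.7
t 12.72 pos [0.5208 0.1816 0.2061] jawang -86.04 F [-0.6  3.1 -5.8] open mm 12.7 x_t z -1.0
tilt deg 16.25 radius err mm -0.19 F tubx 3.1 Fz -5.8
```

View pics/i_side.png

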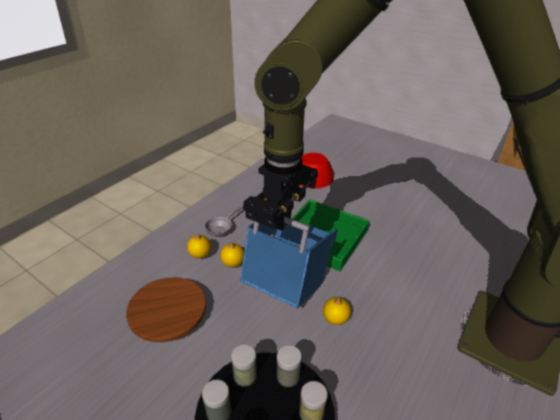

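View pics/i_scene.png

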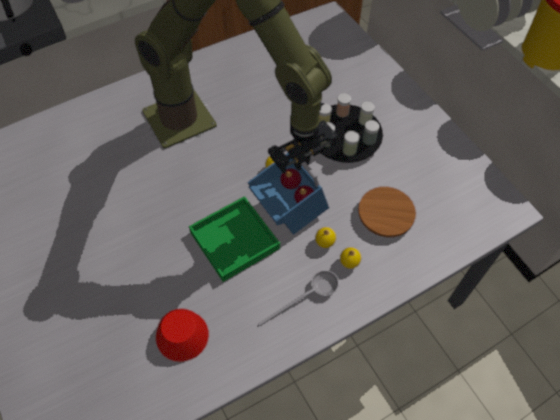

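arm_command:
  plan:
    - [0.0, -0.0019, 0.0059, 0, 0]
    - [0.0, -0.0018, 0.0059, 0, 0]
    - [0.0, -0.0016, 0.006, 0, 0]
    - [0.0, -0.0014, 0.006, 0, 0]
    - [0.0, -0.0013, 0.0061, 0, 0]
    - [0.0, -0.0011, 0.0061, 0, 0]
    - [0.0, -0.0009, 0.0061, 0, 0]
    - [0.0, -0.0007, 0.0062, 0, 0]
    - [0.0, -0.0005, 0.0062, 0, 0]
    - [0.0, -0.0003, 0.0062, 0, 0]
    - [0.0, -0.0002, 0.0062, 0, 0]
    - [0.0, 0, 0.0062, 0, 0]

```text
clock: 14.22
tool_pos: [0.5259, 0.1089, 0.2175]
eef_rot: [-0.707, -0.025, 0.707, -0.025]
contact_force: [-2.3, 3.6, -8.9]
opening: 0.145
```

```bash
python3 - <<'E'
from h import *
tilt()
for n in ("scene","side"):
    p,d=r.snapshot(n); cv2.imwrite(f"pics/j_{n}.png",p[:,:,::-1])
tilt()
E
```

```text
t 14.22 pos [0.5259 0.1089 0.2175] jawang -86.0 F [-2.3  3.6 -8.9] open mm 12.8 x_t z -1.0
tilt deg 34.15 radius err mm -1.25 F tubx 3.8 Fz -8.9
t 14.32 pos [0.526  0.1081 0.2175] jawang -86.08 F [-1.9  3.2 -8.6] open mm 12.2 x_t z -1.0
tilt deg 34.34 radius err mm -1.19 F tubx 3.4 Fz -8.6
```

View pics/j_side.png

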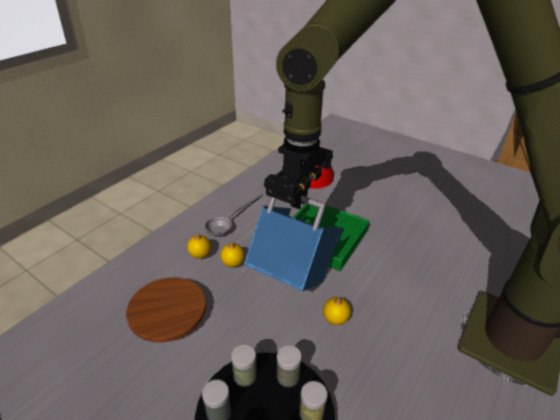

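View pics/j_scene.png

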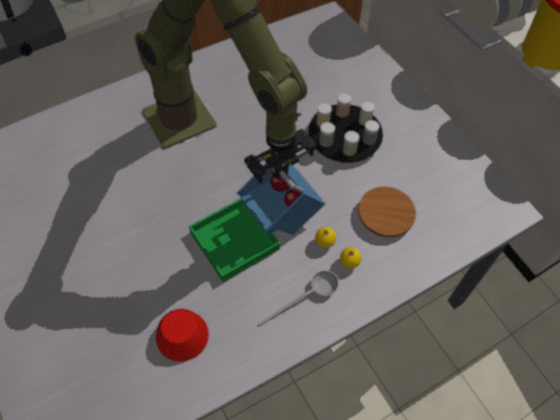

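```bash
cat >> h.py <<'E'
def rear(p,d):
    h=cv2.cvtColor(p,cv2.COLOR_RGB2HSV).astype(int); m=(abs(h[...,0]-105)<15)&(h[...,1]>90)
    P,uv=cloud("side",d,m); a=np.radians(94); ax=np.array([np.cos(a),np.sin(a),0]); ay=np.array([ax[1],-ax[0],0])
    E=np.array([.5168,.2415,0])-.136*ax
    L=np.c_[(P-E)@ax,(P-E)@ay,P[:,2]]; m=abs(L[:,1])<.06; L=L[m]
    # RANSAC-free: iteratively fit line u,z on outermost points
    best=None
    for ang in np.radians(np.arange(-5,65,.25)):
        n=np.array([np.cos(ang),np.sin(ang)]); k=L[:,[0,2]]@n; top=np.percentile(k,97); c=(abs(k-top)<.004).sum()
        if best is None or c>best[0]: best=(c,np.degrees(ang),top, np.median(k[abs(k-top)<.004]))
    print('rear plane: n, tilt, dist from edge',best)
E
python3 - <<'E'
from h import *
import cv2
for n in ('d','h','i','j'):
    try:
        p=cv2.imread(f'pics/{n}_side.png')[:,:,::-1]
        if n=='d': d=np.load('pics/a_side.npy'); p=cv2.imread('pics/a_side.png')[:,:,::-1]; rear(p,d)
    except Exception as e: print(e)
p,d=r.snapshot('side'); rear(p,d)
E
```

```text
rear plane: n, tilt, dist from edge (np.int64(1895), np.float64(0.25), np.float64(0.14165286562827326), np.float64(0.14005388492609452))
rear plane: n, tilt, dist from edge (np.int64(2448), np.float64(34.5), np.float64(0.14196110962491523), np.float64(0.13972048090358524))
```

arm_command:
  plan:
    - [0.0, 0.0003, 0.0041, 0, 0]
    - [0.0, 0.0003, 0.0042, 0, 0]
    - [0.0, 0.0004, 0.0041, 0, 0]
    - [0.0, 0.0004, 0.0042, 0, 0]
    - [0.0, 0.0005, 0.0041, 0, 0]
    - [0.0, 0.0005, 0.0042, 0, 0]
    - [0.0, 0.0005, 0.0041, 0, 0]
    - [0.0, 0.0006, 0.0041, 0, 0]

```text
clock: 15.38
tool_pos: [0.5286, 0.0757, 0.2143]
eef_rot: [0.707, 0.024, -0.706, 0.025]
contact_force: [-2.1, 1.5, 2.4]
opening: 0.139
```

```bash
python3 - <<'E'
from h import *
tilt()
p,d=r.snapshot("side"); cv2.imwrite(f"pics/k_side.png",p[:,:,::-1]); rear(p,d)
p,d=r.snapshot("scene"); cv2.imwrite(f"pics/k_scene.png",p[:,:,::-1])
tilt()
E
```

```text
t 15.38 pos [0.5286 0.0757 0.2143] jawang -86.02 F [-2.1  1.5  2.4] open mm 12.2 x_t z -1.0
tilt deg 42.26 radius err mm -2.45 F tubx 1.6 Fz 2.4
rear plane: n, tilt, dist from edge (np.int64(2355), np.float64(42.0), np.float64(0.1416286594058652), np.float64(0.13929126625199534))
t 15.47 pos [0.5285 0.0752 0.2142] jawang -86.07 F [-2.8 -0.1  1.6] open mm 12.4 x_t z -1.0
tilt deg 42.39 radius err mm -2.52 F tubx 0.1 Fz 1.6
```

View pics/k_scene.png

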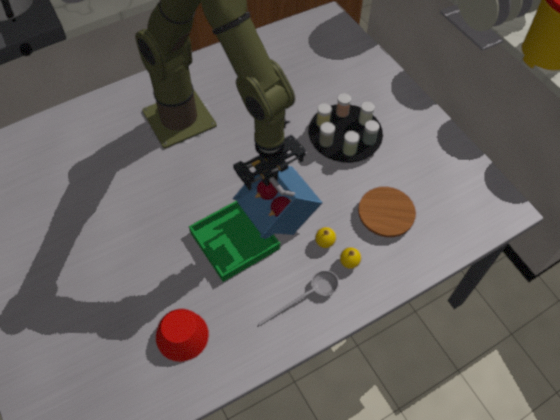

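arm_command:
  plan:
    - [0.0, 0.0003, 0.0027, 0, 0]
    - [0.0, 0.0004, 0.0027, 0, 0]
    - [0.0, 0.0004, 0.0027, 0, 0]
    - [0.0, 0.0004, 0.0027, 0, 0]
    - [0.0, 0.0005, 0.0027, 0, 0]
    - [0.0, 0.0005, 0.0027, 0, 0]
    - [0.0, 0.0005, 0.0027, 0, 0]
    - [0.0, 0.0006, 0.0027, 0, 0]
    - [0.0, 0.0006, 0.0027, 0, 0]
    - [0.0, 0.0006, 0.0027, 0, 0]
    - [0.0, 0.0007, 0.0027, 0, 0]
    - [0.0, 0.0007, 0.0027, 0, 0]

```text
clock: 16.98
tool_pos: [0.5303, 0.0442, 0.2075]
eef_rot: [-0.706, -0.025, 0.707, -0.025]
contact_force: [-2.0, 3.2, -6.7]
opening: 0.14
```

```bash
python3 - <<'E'
from h import *
tilt()
p,d=r.snapshot("side"); cv2.imwrite(f"pics/l_side.png",p[:,:,::-1]); rear(p,d)
p,d=r.snapshot("scene"); cv2.imwrite(f"pics/l_scene.png",p[:,:,::-1])
tilt()
E
```

```text
t 16.98 pos [0.5303 0.0442 0.2075] jawang -85.98 F [-2.   3.2 -6.7] open mm 12.3 x_t z -1.0
tilt deg 50.15 radius err mm -2.97 F tubx 3.3 Fz -6.7
rear plane: n, tilt, dist from edge (np.int64(2206), np.float64(50.0), np.float64(0.14216001651195093), np.float64(0.13965839936099578))
t 17.07 pos [0.5303 0.0439 0.2074] jawang -86.01 F [-0.8  2.1 -8.8] open mm 12.2 x_t z -1.0
tilt deg 50.22 radius err mm -2.97 F tubx 2.2 Fz -8.8
```

View pics/l_scene.png

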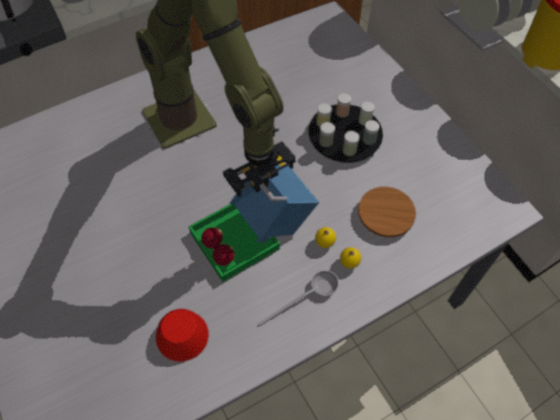

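View pics/l_side.png

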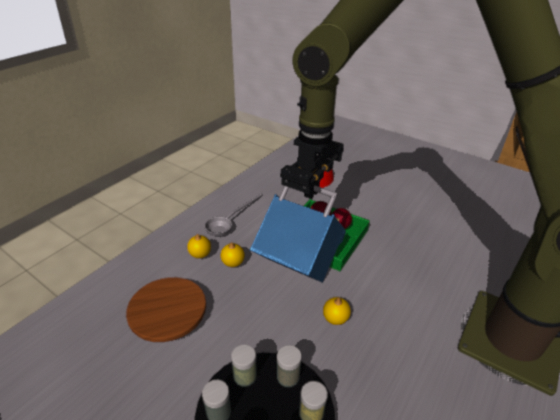

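arm_command:
  plan:
    - [0.0, -0.0015, -0.006, 0, 0]
    - [0.0, -0.0014, -0.0061, 0, 0]
    - [0.0, -0.0012, -0.0061, 0, 0]
    - [0.0, -0.0011, -0.0061, 0, 0]
    - [0.0, -0.0009, -0.0062, 0, 0]
    - [0.0, -0.0008, -0.0062, 0, 0]
    - [0.0, -0.0006, -0.0062, 0, 0]
    - [0.0, -0.0004, -0.0062, 0, 0]
    - [0.0, -0.0002, -0.0062, 0, 0]
    - [0.0, -0.0001, -0.0062, 0, 0]
    - [0.0, 0.0001, -0.0062, 0, 0]
    - [0.0, 0.0002, -0.0062, 0, 0]

```text
clock: 18.58
tool_pos: [0.5254, 0.118, 0.2158]
eef_rot: [0.707, 0.025, -0.707, 0.025]
contact_force: [-0.6, 0.6, -13.0]
opening: 0.139
```

```bash
python3 - <<'E'
from h import *
tilt()
p,d=r.snapshot("side"); cv2.imwrite(f"pics/m_side.png",p[:,:,::-1]); rear(p,d)
E
```

```text
t 18.57 pos [0.5254 0.118  0.2158] jawang -86.01 F [ -0.6   0.6 -13. ] open mm 12.3 x_t z -1.0
tilt deg 31.92 radius err mm -2.6 F tubx 0.6 Fz -13.0
rear plane: n, tilt, dist from edge (np.int64(2350), np.float64(31.750000000000004), np.float64(0.14159711909269526), np.float64(0.13915801669289082))
```

arm_command:
  plan:
    - [0.0, 0.0011, -0.0055, 0, 0]
    - [0.0, 0.0013, -0.0055, 0, 0]
    - [0.0, 0.0013, -0.0055, 0, 0]
    - [0.0, 0.0008, -0.0055, 0, 0]
    - [0.0, 0.0009, -0.0055, 0, 0]
    - [0.0, 0.001, -0.0054, 0, 0]
    - [0.0, 0.0011, -0.0054, 0, 0]
    - [0.0, 0.0012, -0.0054, 0, 0]
    - [0.0, 0.0013, -0.0054, 0, 0]
    - [0.0, 0.0014, -0.0053, 0, 0]
    - [0.0, 0.0015, -0.0053, 0, 0]
    - [0.0, 0.0016, -0.0053, 0, 0]
  force: 14

```text
clock: 20.12
tool_pos: [0.521, 0.1832, 0.2012]
eef_rot: [0.707, 0.025, -0.707, 0.025]
contact_force: [-3.6, 3.7, 0.2]
opening: 0.136
```

```bash
python3 - <<'E'
from h import *
tilt()
p,d=r.snapshot("side"); cv2.imwrite(f"pics/n_side.png",p[:,:,::-1]); rear(p,d)
E
```

```text
t 20.12 pos [0.521  0.1832 0.2012] jawang -85.99 F [-3.6  3.7  0.2] open mm 11.9 x_t z -1.0
tilt deg 15.5 radius err mm -4.29 F tubx 3.9 Fz 0.2
rear plane: n, tilt, dist from edge (np.int64(2377), np.float64(15.75), np.float64(0.1413631229411763), np.float64(0.13914901325011658))
```

arm_command:
  plan:
    - [0.0, 0.0017, -0.0046, 0, 0]
    - [0.0, 0.0018, -0.0046, 0, 0]
    - [0.0, 0.0019, -0.0045, 0, 0]
    - [0.0, 0.0019, -0.0045, 0, 0]
    - [0.0, 0.002, -0.0045, 0, 0]
    - [0.0, 0.0021, -0.0044, 0, 0]
    - [0.0, 0.0022, -0.0044, 0, 0]
    - [0.0, 0.0023, -0.0043, 0, 0]
    - [0.0, 0.0024, -0.0043, 0, 0]
    - [0.0, 0.0025, -0.0042, 0, 0]
    - [0.0, 0.0026, -0.0042, 0, 0]
    - [0.0, 0.0026, -0.0041, 0, 0]

```text
clock: 21.68
tool_pos: [0.5172, 0.2346, 0.1748]
eef_rot: [-0.707, -0.024, 0.707, -0.025]
contact_force: [-1.0, -0.4, -9.1]
opening: 0.129
```

```bash
python3 - <<'E'
from h import *
tilt()
p,d=r.snapshot("side"); cv2.imwrite(f"pics/o_side.png",p[:,:,::-1]); rear(p,d)
E
```

```text
t 21.68 pos [0.5172 0.2346 0.1748] jawang -86.03 F [-1.  -0.4 -9.1] open mm 11.4 x_t z -1.0
tilt deg 1.23 radius err mm -4.9 F tubx -0.3 Fz -9.1
rear plane: n, tilt, dist from edge (np.int64(1966), np.float64(2.0), np.float64(0.14128086487637354), np.float64(0.13944727572845883))
```

arm_command:
  plan:
    - [0.0, 0.0012, -0.0012, 0, 0]
    - [0.0, 0.0012, -0.0012, 0, 0]
    - [0.0, 0.0011, -0.0012, 0, 0]
    - [0.0, 0.0009, -0.0012, 0, 0]
    - [0.0, 0.0008, -0.0011, 0, 0]
    - [0.0, 0, 0, 0, 0]

```text
clock: 22.48
tool_pos: [0.5169, 0.2411, 0.1704]
eef_rot: [0.707, 0.025, -0.707, 0.025]
contact_force: [-2.4, -0.1, -4.8]
opening: 0.132
```

```bash
python3 - <<'E'
from h import *
tilt()
p,d=r.snapshot("side"); cv2.imwrite(f"pics/o2_side.png",p[:,:,::-1]); rear(p,d); tub("side",p,d)
E
```

```text
t 22.48 pos [0.5169 0.2411 0.1704] jawang -85.99 F [-2.4 -0.1 -4.8] open mm 11.6 x_t z -1.0
tilt deg -0.71 radius err mm -4.87 F tubx 0.0 Fz -4.8
rear plane: n, tilt, dist from edge (np.int64(1866), np.float64(0.25), np.float64(0.1414315362257714), np.float64(0.1396915948564268))
side handle mid [0.4846 0.2408 0.1997] ang 16.16
```

arm_command:
  plan:
    - [0.0, 0.0008, 0, 0, 0]
    - [0.0, 0, 0, 0, 0]
    - [0.014, 0, 0, 0, 0]
    - [0.02, 0, 0, 0, 0]
    - [0.03, 0, 0, 0, 0]
    - [0.04, 0, 0, 0, 0]
    - [0.045, 0, 0, 0, 0]
    - [0.045, 0, 0, 0, 0]

```text
clock: 23.52
tool_pos: [0.5168, 0.241, 0.1693]
eef_rot: [0.707, 0.025, -0.707, 0.025]
contact_force: [0.5, 0.3, -0.3]
opening: 0.513
```

```bash
python3 - <<'E'
from h import *
tilt()
p,d=r.snapshot("wrist"); cv2.imwrite(f"pics/q_wrist.png",p[:,:,::-1])
E
```

```text
t 23.52 pos [0.5168 0.241  0.1693] jawang -86.0 F [ 0.5  0.3 -0.3] open mm 45.2 x_t z -1.0
tilt deg -0.84 radius err mm -5.8 F tubx 0.3 Fz -0.3
```

View pics/q_wrist.png

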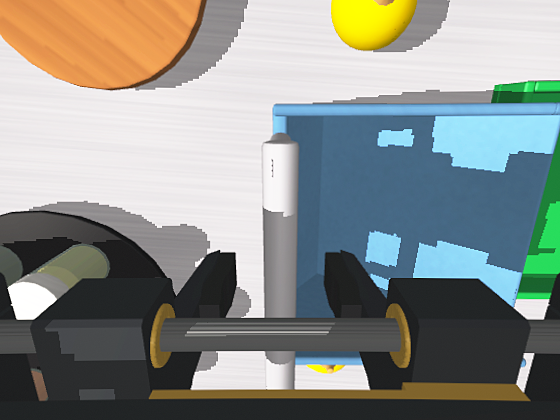

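Fingers are open, with the bar free at column 280; the tub is empty. I'll raise the tool straight up and then check.

arm_command:
  plan:
    - [0.045, -0.02, 0, 0, 0]
    - [0.045, -0.03, 0, 0, 0]
    - [0.045, -0.04, 0, 0, 0]
    - [0.045, -0.05, 0, 0, 0]
    - [0.045, -0.04, 0, 0, 0]
    - [0.045, 0, 0, 0.04, 0]
    - [0.045, 0, 0, 0.05, 0]
    - [0.045, 0, 0, 0.05, 0]
    - [0.045, 0, 0, 0, 0]
    - [0.045, 0, 0, 0, 0]
    - [0.045, 0, 0, 0, 0]

```text
clock: 24.95
tool_pos: [0.3785, 0.2314, 0.3493]
eef_rot: [0.707, 0.024, -0.706, 0.024]
contact_force: [0.8, -0.2, 0.6]
opening: 0.508
```

```bash
python3 - <<'E'
from h import *
st()
for n in ("scene","side"):
    p,d=r.snapshot(n); cv2.imwrite(f"pics/z_{n}.png",p[:,:,::-1]); tray(n,p,d); tub(n,p,d)
    if n=='side': rear(p,d)
    h=cv2.cvtColor(p,cv2.COLOR_RGB2HSV).astype(int); m=((h[...,0]<8)|(h[...,0]>170))&(h[...,1]>120)&(h[...,2]>40)
    P,uv=cloud(n,d,m); k=(P[:,0]>.4)&(P[:,0]<.66)&(P[:,1]>-.2)&(P[:,1]<.26); print('onion pts',k.sum(),P[k].min(0).round(3),P[k].max(0).round(3))
    a=cv2.imread(f'pics/a_{n}.png').astype(int); h0=cv2.cvtColor(a.astype(np.uint8),cv2.COLOR_BGR2HSV).astype(int)
    D0=np.load(f'pics/a_{n}.npy')
    for nm,lo,hi in (('yellow',19,31),):
        for hh,dd in ((h0,D0),(h,d)):
            mm=((hh[...,0]>lo)&(hh[...,0]<hi)&(hh[...,1]>200)&(hh[...,2]>100)).astype(np.uint8); nl,_,s_,c=cv2.connectedComponentsWithStats(mm); print(nm,[c[i].round(1).tolist() for i in range(1,nl) if s_[i,4]>60])
E
```

```text
t 24.95 pos [0.3785 0.2314 0.3493] jawang -86.07 F [ 0.8 -0.2  0.6] open mm 44.8 x_t z -1.0
scene tray 585 ((537.7222900390625, -56.02180480957031), (202.1642608642578, 199.78981018066406), 4.30684757232666)
scene handle mid [0.5189 0.2398 0.1961] ang 3.57
onion pts 645 [ 0.492 -0.147  0.012] [ 0.616 -0.086  0.081]
yellow [[272.7, 160.7], [325.8, 236.9], [350.9, 257.4]]
yellow [[272.6, 161.0], [325.6, 237.1], [350.6, 257.6]]
side tray 330 ((533.4755859375, -53.881446838378906), (201.6018829345703, 201.13844299316406), 3.2062716484069824)
side handle mid [0.5158 0.2427 0.1947] ang 4.26
rear plane: n, tilt, dist from edge (np.int64(1917), np.float64(0.25), np.float64(0.14116583482782497), np.float64(0.1396650043332049))
onion pts 455 [ 0.483 -0.129  0.024] [ 0.604 -0.078  0.073]
yellow [[197.8, 246.7], [229.0, 255.7], [336.2, 311.4]]
yellow [[198.2, 246.8], [229.1, 255.8], [336.3, 311.3]]
```

View pics/z_scene.png

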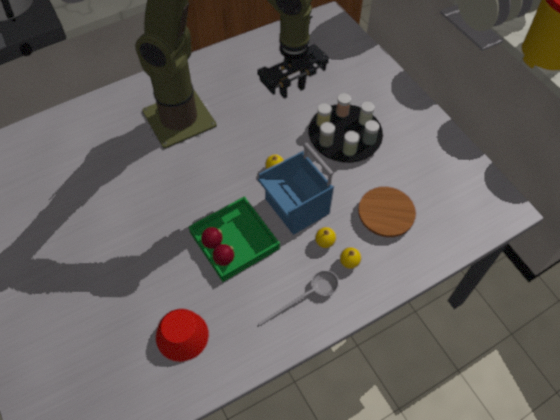

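View pics/z_side.png

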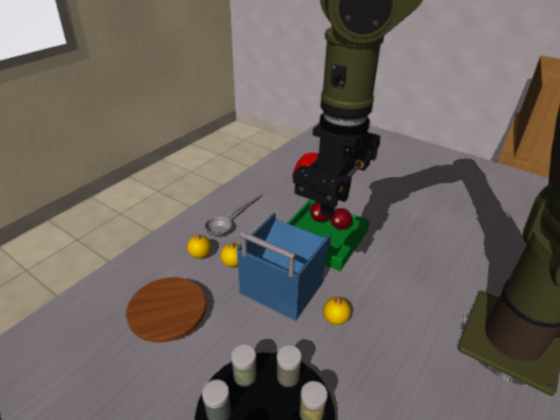

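Both onions are in the tray, at (211,237) and (224,255) in the scene view. The tub stands flat in its old place, and the gripper is clear of everything.

```bash
python3 -c "
from h import *
print(r.finish_job())"
```

```text
the job is handed in; nothing more can be done
None
```

The job is done and handed in at about 25 s of the 72 s allowed. Both red onions are in the green tray, and the tub is back standing flat in its old place.

**What I did:** I pinched the tray's far wall, turned the tray square to the tub and slid it up until its near wall was about 60 mm in front of the tub's base edge. I then gripped the steel bar and rocked the tub forward to about 50°, where both onions were already out. I rocked it back, let go and moved clear.

**Last checks:**
- **Tub:** its rear wall reads the same tilt as at the start (0.25°), and it lies 140 mm from the base edge as before, so it did not slide that I can measure. The handle is within 2 mm of where it began.
- **Tray:** its centre is within about 2 mm of where I set it down. Both onions lie inside, with their tops at about 75–80 mm.
- **Other things:** the yellow look-alikes are within half a pixel of their starting positions. The other kitchen things look unmoved in the pictures, but I did not measure them.

**What disagreed:**
- The upward pull on the bar reached 13 N partway back, below the tub's weight, so I lowered the path to ease it.
- The bar slipped about 5 mm within the finger pads along the way.
- The two cameras differ by about 4 mm on the tray's position and 1° on its angle.

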